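# Back on the outlines of the key organiser

## Robot

A 7-joint arm with a two-finger parallel gripper is mounted at the origin on the work surface. World frame = base frame: x ahead of the robot, y to its left, z up, the work surface at z = 0. Lengths are in m, angles in rad, forces in N, time in s.
With the tool pointing down it reaches from about 0.4 to 0.85 m from the base axis. Payload 10.4 kg.
Tool frame: the origin (TCP) lies on the centre line of the jaws, within the pads' length; the fingertips stand r.tip_extent ahead of it and the grasp point (between the pads) lies 3 mm ahead of it (r.tip_extent is the distance from the TCP to the fingertips, in m); z points along the fingers, y is the direction in which the jaws open and shut (so a half turn about z gives the same grasp; the last joint's range is limited). The gripper opens to 87 mm and grips with 3 to 60 N. Pads are 19 mm wide; open, the fingers measure 117 mm over their backs; the gripper's body (75 mm by 190 mm) begins 51 mm behind the grasp point.
Start: joints at [-1.361, 0.332, -0.065, 1.46, 0.022, 1.35, -0.088], TCP at [0.144, 0.608, 0.245] pointing down, gripper open.
Joint ranges: [-2.6, 2.6], [-0.5, 2.12], [-1.47, 1.34], [0.16, 2.42], [-1.27, 4.41], [0.06, 2.06], [-2.6, 2.6]. Speed limits (rad/s): [2.22, 2.22, 2.79, 2.79, 3.14, 3.14, 3.14].

## Interface

Orientations are given as a unit quaternion [x, y, z, w].
In Python, from bench import r gives the robot as it stands. The module is installed in compiled form; this text tells all that it offers.
- The arm moves only by the shell command python3 -m jog 'ROWS' [FORCE]. ROWS is JSON, a list of rows, each a list of 5 numbers: the shift along the tool's x, y, z in cm, then the turn about the tool's z in rad, then the closure, from 0 (fully open) to 1 (shut). A call has exactly 10 rows; each row shifts and turns the pose as measured when the row begins, along the tool's axes as they then stand; what a row does not reach is not made up. A row lasts 1/10 s, in which the tool goes at most 50 mm and 8.59 degrees, less where a joint would pass 70% of its speed; a pose out of reach is approached as far as the arm can. A call with a gripper value outside its range is refused whole. The fingers move at their own pace and stop on an object; FORCE is the grip in N (left out, the last holds). Time passes only in rows, so rows that do not move let the fingers close, or fill a call up. It gives the time, the measured TCP pose, the force and the opening at its end, in the units of the state.
- r.read_state(): the state, without advancing time (a new reading comes with each control period).
- r.camera(name): name is "side" or "top" or "wrist"; returns a dict with "pixels" (384x512x3 uint8, red, green, blue), "fx", "fy", "cx", "cy" (pixels), "camera_from_world" (4x4, takes a point from world to camera coordinates). Camera axes: x right, y up, looking along -z (the intrinsics and any distortion apply to the point x, -y, -z); pixel columns grow to the right and rows downward; lengths in m; the calibration is good to about 2 mm. A picture is of the moment at which its call begins. There is no depth.
- r.close_job(): hands the job in, once; it reports no verdict.
The state is a dict: "time": time; "joint_positions": joint angles; "joint_vel": joint speeds; "joint_torque": joint torques, N m; "ee_pos": TCP position; "eef_rot": TCP orientation; "ft_force": force on the tool from outside, world axes, zero at the start; "torque": the same for the moment, N m; "width": finger opening in m.
Only numpy, scipy, OpenCV 4.12 (cv2) and the standard library are available. Lean on these libraries where they do the work, as an engineer would, in place of code of your own. Each camera call takes 0.05 s, during which the arm holds its last target. There are 200 camera calls.

## Task

Tidy the hallway table: put the bike key, the ceramic bird, the grey key cover and the black hair clip each on the mint-green plate that shows its own dark outline, flat on the plate and neatly covering the outline. The key's blade and the bird's beak must point the way their outlines do; the cover and the clip may lie either way round. Keep the bird upright all the time and set it down gently.

Things in the scene. Friction and masses are not known exactly. Their poses are not given: they have to be found in the camera images.
- bike_key: Loose bike key, 78 mm long, lying flat, 30 g: black plastic bow (head) 32 (x) x 28 (y) x 11 mm high; from it a steel blade 9 mm wide, 4 mm thick runs to +x, tip 62 mm from the origin, underside 3.5 mm up. Origin: centre of the bow's underside; x from bow to blade tip, z up. Grip the bow across y.
- bird: Loose white ceramic bird, 57 mm high, 110 g, on a round foot 34 mm across. Egg-shaped body 36 mm wide (y), 60 mm long, widest at 28 mm height above the origin; round head at +x (centre x = 21 mm), terracotta beak to x = 43 mm, narrow tail to x = -67 mm. Origin: centre of the foot's underside; x towards the beak, z up. Grip the body across y at its widest.
- key_cover: Loose hard grey silicone key cover: a stadium (rectangle with round ends) 65 (x) x 36 (y) x 14 mm high, flat, with three dark round button marks on top. Origin: centre of the underside; x along its length, z up. The same either way round. Grip across y. About 35 g.
- hair_clip: Loose black plastic hair clip: straight narrow bar 84 (x) x 18 (y) x 14 mm high, lying flat; its lowest 5 mm is only 12 mm wide, above that 18 mm; ribbed top. Origin: centre of the underside; x along its length, z up. The same either way round. Grip across y. About 25 g.
- plate_key: Fixed mint-green steel plate, flat on the table, 120 (x) x 72 (y) x 4 mm thick, with a flat dark silhouette on top. Origin: centre of its underside; x along its length. Silhouette: a key, bow 36 mm across centred at x = -24 mm (the key's origin belongs there), blade to +x ending at x = 39 mm. The key's x axis must point along the plate's x axis.
- plate_bird: Fixed mint-green steel plate, flat on the table, 120 (x) x 72 (y) x 4 mm thick, with a flat dark silhouette on top. Origin: centre of its underside; x along its length. Silhouette: a bird from above, oval body 66 x 40 mm centred at x = 16 mm (the bird's origin belongs there), beak to x = 59 mm, narrow tail to x = -52 mm. The bird's x axis must point along the plate's x axis.
- plate_cover: Fixed mint-green steel plate, flat on the table, 120 (x) x 72 (y) x 4 mm thick, with a flat dark silhouette on top. Origin: centre of its underside; x along its length. Silhouette: a wide stadium 69 x 40 mm, centred on the origin, along x. The key cover belongs on it, either way round.
- plate_clip: Fixed mint-green steel plate, flat on the table, 120 (x) x 72 (y) x 4 mm thick, with a flat dark silhouette on top. Origin: centre of its underside; x along its length. Silhouette: a long narrow bar 88 x 21 mm, centred on the origin, along x. The hair clip belongs on it, either way round.
Mind the look-alikes: they are no part of the job. Of the things shaped like the bird, the white one is meant. Leave any blue look-alike of the plate_cover alone.

How it is judged:
By the outcome, as a careful person would: the job done as asked, in the order asked, and still so for the second after the job is handed in, with the robot touching nothing.
It also fails if it takes over 128 s, if anything falls off the work surface, if the arm or the gripper's body presses on something with over 40 N, if the wrist force passes 120 N, or if a joint passes its speed limit or range.

## Working session

There is one attempt and no reset: what is moved stays moved. The work goes in short steps, Python scripts to look and compute and a shell command to move; the robot and the scene stay as the last step left them, time stands still between calls to the robot, and variables do not carry over. Pictures are saved under pics/ and viewed, about 12 in all and at most 16, crops included, and the job is handed in when it is done.

```bash
mkdir -p pics; python3 - <<'E'
from bench import r
import cv2
s=r.read_state()
print({k:(s[k]) for k in("time","ee_pos","eef_rot","width","ft_force")},r.tip_extent)
for n in("top","side"):
    c=r.camera(n); cv2.imwrite(f"pics/{n}0.png",cv2.resize(c["pixels"][:,:,::-1],(800,600),interpolation=cv2.INTER_CUBIC))
    print(n,c["fx"],c["fy"],c["cx"],c["cy"],c["camera_from_world"],[k for k in c])
E
```

```text
{'time': 0.0, 'ee_pos': array([0.14410034, 0.60777116, 0.24374358]), 'eef_rot': array([ 1.16127437e-01,  9.93234048e-01, -7.35560929e-04, -5.40600307e-05]), 'width': 0.08673304519803034, 'ft_force': array([-0.26120627,  0.70377824, -0.25249156])} 0.022
top 347.0063127792792 347.0063127792792 263.9235663701534 196.1584099117388 [[ 0.01218574 -0.99987236 -0.01033265 -0.01351224]
 [ 0.99559008  0.01117101  0.09314296 -0.59767371]
 [-0.09301564 -0.0114221   0.99559913 -0.89839344]
 [ 0.          0.          0.          1.        ]] ['pixels', 'fx', 'fy', 'cx', 'cy', 'camera_from_world']
side 467.9379544594313 467.9379544594313 248.91665901277605 187.29084354056099 [[-0.9833923  -0.18135978 -0.00694338  0.57534473]
 [ 0.12474938 -0.70322912  0.69993314 -0.09672613]
 [-0.13182251  0.68744268  0.71417462 -1.52778373]
 [ 0.          0.          0.          1.        ]] ['pixels', 'fx', 'fy', 'cx', 'cy', 'camera_from_world']
```

View pics/top0.png

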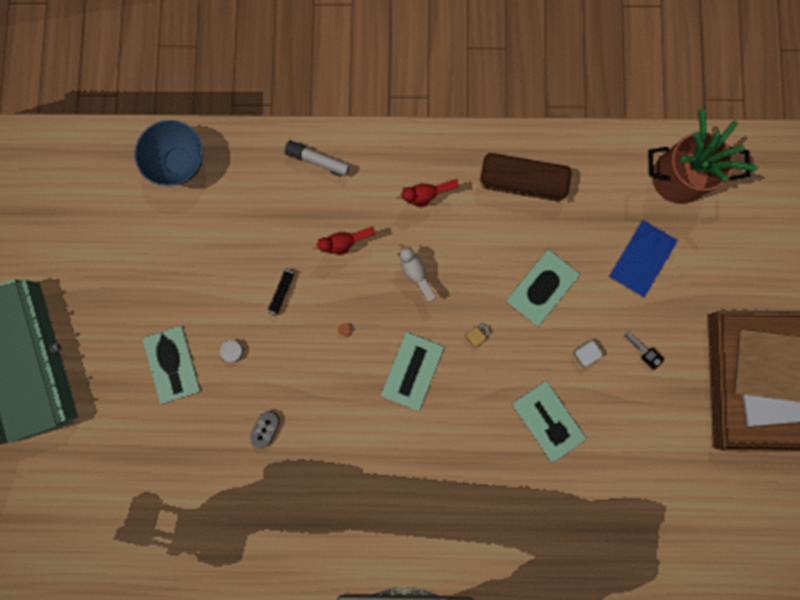

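View pics/side0.png

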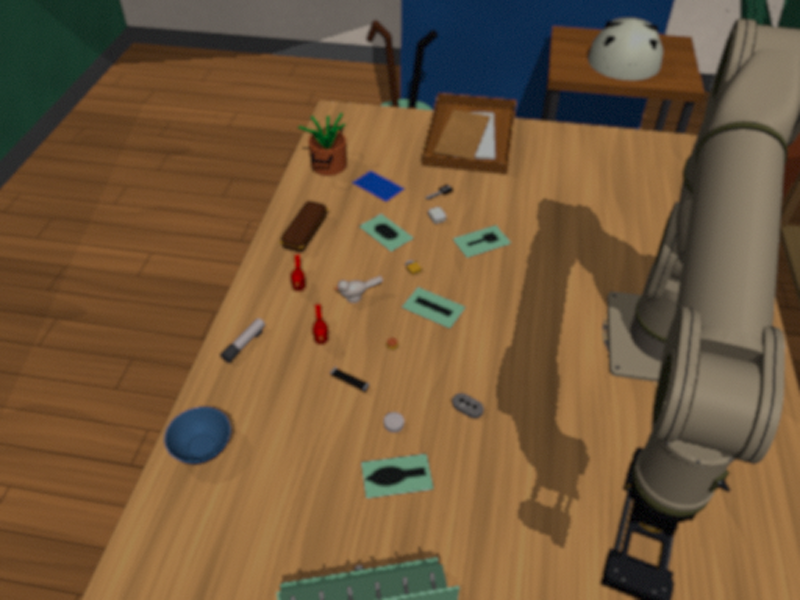

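The top view (800x600) shows the key at (645,350), white bird (415,272), cover (265,429) and clip (282,291). The plates are key (549,421), bird (171,364), cover (543,287) and clip (413,371). The red birds and the blue plate are decoys.

```bash
cat > h.py <<'E'
import numpy as np, cv2
from bench import r
def ray(c,u,v,z):
    "pixel (native) -> world point at height z"
    T=c["camera_from_world"];R=T[:3,:3];t=T[:3,3]
    d=R.T@np.array([(u-c["cx"])/c["fx"],-(v-c["cy"])/c["fy"],-1.]);o=-R.T@t
    return (o+d*(z-o[2])/d[2])
def proj(c,p):
    q=c["camera_from_world"]@np.append(p,1.);return np.array([c["cx"]+c["fx"]*q[0]/-q[2],c["cy"]-c["fy"]*q[1]/-q[2]])
def save(c,name,x0=0,y0=0,w=512,h=384,s=1.5):
    im=c["pixels"][y0:y0+h,x0:x0+w,::-1];cv2.imwrite(f"pics/{name}.png",cv2.resize(im,None,fx=s,fy=s,interpolation=cv2.INTER_CUBIC))
E
python3 - <<'E'
from h import *
c=r.camera("top");im=c["pixels"].astype(int)
m=((im[:,:,1]-im[:,:,0]>15)&(im[:,:,1]>90)).astype(np.uint8)
n,l,st,_=cv2.connectedComponentsWithStats(m)
for i in range(1,n):
    if st[i,4]<300: continue
    ct,_=cv2.findContours((l==i).astype(np.uint8),cv2.RETR_EXTERNAL,cv2.CHAIN_APPROX_NONE)
    hull=cv2.convexHull(ct[0])[:,0].astype(float)
    P=np.array([ray(c,u,v,.004)[:2] for u,v in hull],np.float32)
    (x,y),(w,h),a=cv2.minAreaRect(P*1000)
    b=cv2.boxPoints(((x,y),(w,h),a)); e=[b[1]-b[0],b[2]-b[1]];e=max(e,key=np.linalg.norm)
    print(st[i,:5],np.round([x,y,w,h],1),"long axis deg",np.degrees(np.arctan2(e[1],e[0])))
save(c,"cl",80,140,175,155,4.5);save(c,"cr",250,140,175,155,4.5)
E
```

```text
[325 160  46  48 793] [ 637.2 -233.7   70.1  118.3] long axis deg -38.945137
[ 92 209  36  49 760] [494.7 414.2 117.4  70.7] long axis deg 18.785254
[244 213  40  50 904] [488.8  -6.7  70.4 118.4] long axis deg -20.763912
[329 244  46  51 957] [ 406.  -242.1  118.4   70.4] long axis deg 34.47915
```

View pics/cl.png

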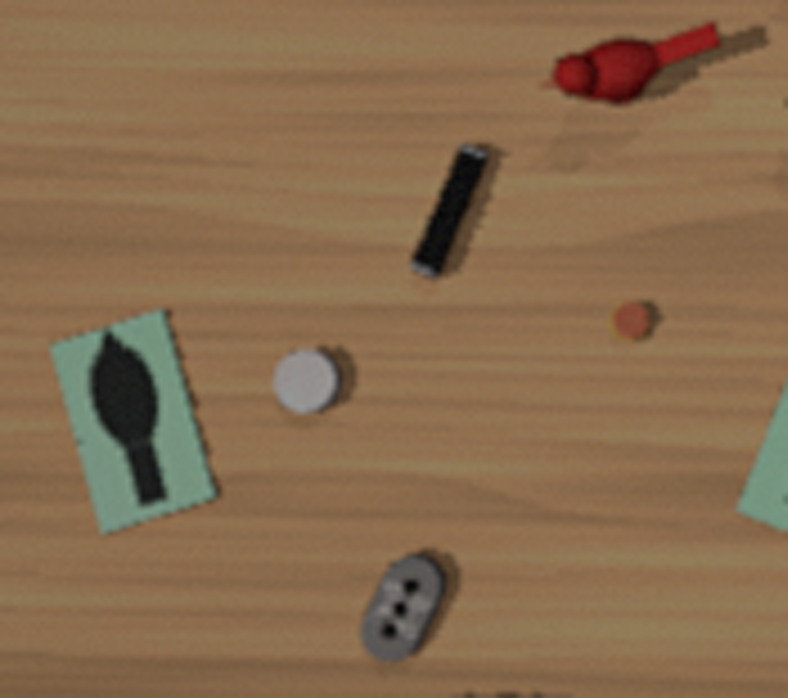

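View pics/cr.png

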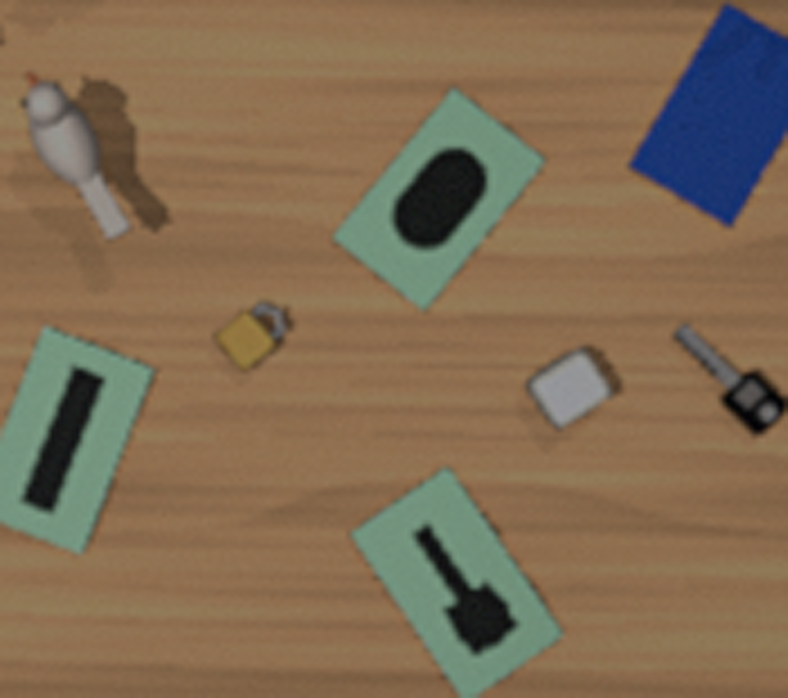

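The left crop shows the clip with its ends at (473,150) and (428,268), and the cover centred at (403,607). The right crop shows the key bow at (755,403) with its tip at (680,330), and the bird's beak at (30,76), body at (66,140) and tail end at (117,232). Outline directions are key blade up-left and bird beak up.

```bash
cat >> h.py <<'E'
def tool():
    from scipy.spatial.transform import Rotation as Ro
    s=r.read_state();R=Ro.from_quat(s["eef_rot"]).as_matrix();return s,np.array(s["ee_pos"]),R
def plan(x=None,y=None,z=None,jaw=None):
    "print shift in tool axes (cm) to TCP x,y,z and turn (rad) to jaw-axis angle (deg, mod 180)"
    s,p,R=tool();g=np.array([p[i] if v is None else v for i,v in enumerate((x,y,z))])
    a=np.degrees(np.arctan2(R[1,1],R[0,1]));t=0
    if jaw is not None: t=-np.radians((jaw-a+90)%180-90)
    print("t",round(s["time"],2),"tcp",p.round(4),"jaw",round(a,1),"tilt",round(R[2,2],4),"w",round(s["width"],4),"j7",round(s["joint_positions"][6],2),"ft",np.round(s["ft_force"],1))
    print("  shift cm",(R.T@(g-p)*100).round(2),"turn",round(t,3))
E
python3 - <<'E'
from h import *
c=r.camera("top")
def P(x,y,ox,z): return ray(c,(x+.5)/4.5-.5+ox,(y+.5)/4.5-.5+140,z)
def seg(n,a,b): d=b-a;print(n,a.round(4),b.round(4),"len",np.linalg.norm(d[:2]).round(4),"ang",np.degrees(np.arctan2(d[1],d[0])).round(1),"mid",((a+b)/2).round(4))
seg("key bow>tip",P(755,403,250,.011),P(680,330,250,.0075))
seg("bird tail>beak",P(117,232,250,.03),P(30,76,250,.042))
seg("bird body>head",P(66,140,250,.03),P(47,103,250,.045))
seg("cover",P(387,658,80,.01),P(420,555,80,.01))
seg("cover marks",P(389,631,80,.014),P(412,585,80,.014))
seg("clip",P(428,272,80,.014),P(475,147,80,.014))
# plate outlines
seg("pkey bow>tip",P(483,618,250,.004),P(422,530,250,.004))
seg("pbird tail>beak",P(152,500,80,.004),P(109,333,80,.004))
plan(.45,-.30,.2,0)
E
```

```text
key bow>tip [ 0.5151 -0.419   0.011 ] [ 0.5582 -0.3768  0.0075] len 0.0603 ang 44.3 mid [ 0.5367 -0.3979  0.0092]
bird tail>beak [ 0.6113 -0.0375  0.03  ] [0.7021 0.0149 0.042 ] len 0.1048 ang 30.0 mid [ 0.6567 -0.0113  0.036 ]
bird body>head [ 0.6661 -0.0067  0.03  ] [0.6854 0.0046 0.045 ] len 0.0224 ang 30.2 mid [ 0.6758 -0.001   0.0375]
cover [0.3566 0.2527 0.01  ] [0.417  0.2353 0.01  ] len 0.0628 ang -16.1 mid [0.3868 0.244  0.01  ]
cover marks [0.3729 0.251  0.014 ] [0.3998 0.2383 0.014 ] len 0.0297 ang -25.1 mid [0.3863 0.2446 0.014 ]
clip [0.5857 0.2356 0.014 ] [0.6622 0.2097 0.014 ] len 0.0807 ang -18.7 mid [0.624  0.2226 0.014 ]
pkey bow>tip [ 0.386  -0.2575  0.004 ] [ 0.4372 -0.2218  0.004 ] len 0.0624 ang 34.9 mid [ 0.4116 -0.2396  0.004 ]
pbird tail>beak [0.4469 0.4    0.004 ] [0.5471 0.4316 0.004 ] len 0.1051 ang 17.5 mid [0.497  0.4158 0.004 ]
t 0.2 tcp [0.1441 0.608  0.2441] jaw 76.7 tilt -1.0 w 0.0874 j7 -0.09 ft [ 0.5 -0.6 -0.1]
  shift cm [-50.71 -81.28   4.47] turn 1.338
```

```bash
python3 -m jog '[[-4.8,0,0,0.078,0],[-4.8,0,0,0.078,0],[-4.8,0,0,0.078,0],[-4.8,0,0,0.078,0],[-4.8,0,0,0.078,0],[-4.8,0,0,0.078,0],[-4.8,0,0,0.078,0],[-4.8,0,0,0.078,0],[-4.8,0,0,0.078,0],[-4.8,0,0,0.078,0]]'; python3 -m jog '[[-4.8,0,0,0.078,0],[-4.8,0,0,0.078,0],[-4.8,0,0,0.078,0],[-4.8,0,0,0.078,0],[-4.8,0,0,0.078,0],[-4.8,0,0,0.078,0],[-4.8,0,0,0.078,0],[-4.8,0,0,0.078,0],[-4.8,0,0,0.078,0],[-4.8,0,0,0.078,0]]'; python3 -c "
from h import *
plan(.515,-.419,.15,134)"
```

```text
time: 1.2
ee_pos: [0.5383, 0.3448, 0.2397]
eef_rot: [0.49, 0.872, -0.002, -0.002]
ft_force: [0.3, 0.8, -0.6]
width: 0.0871
time: 2.2
ee_pos: [0.6258, -0.1332, 0.2375]
eef_rot: [0.795, 0.607, -0.004, -0.001]
ft_force: [0.5, 0.7, -0.2]
width: 0.087
t 2.2 tcp [ 0.6258 -0.1332  0.2375] jaw -15.2 tilt -1.0 w 0.087 j7 0.04 ft [ 0.5  0.7 -0.2]
  shift cm [-30.45  -3.13   8.91] turn 0.537
```

```bash
python3 -m jog '[[-4.9,-0.5,1.3,0,0],[-4.9,-0.5,1.3,0,0],[-4.9,-0.5,1.3,0,0],[-4.9,-0.5,1.3,0,0],[-4.9,-0.5,1.3,0,0],[-4.9,-0.5,1.3,0,0],[0,0,0.5,0.14,0],[0,0,0.5,0.14,0],[0,0,0,0.14,0],[0,0,0,0.13,0]]'; python3 -c "
from h import *
plan(.515,-.419,.15,134)
c=r.camera('wrist');save(c,'w1');print(c['fx'],c['cx'],c['cy'],proj(c,[.515,-.419,.011]),proj(c,[.558,-.377,.0075]))"
```

```text
time: 3.2
ee_pos: [0.5115, -0.4143, 0.1509]
eef_rot: [0.936, 0.353, -0.005, 0.001]
ft_force: [0.5, 0.1, 0.1]
width: 0.087
t 3.2 tcp [ 0.5115 -0.4143  0.1509] jaw -48.6 tilt -0.9999 w 0.087 j7 0.04 ft [0.5 0.1 0.1]
  shift cm [-0.05  0.58  0.08] turn -0.046
337.1826897108525 254.95781152940594 189.81449785713104 [261.28786693 183.00911893] [257.85012161 111.11407138]
```

View pics/w1.png

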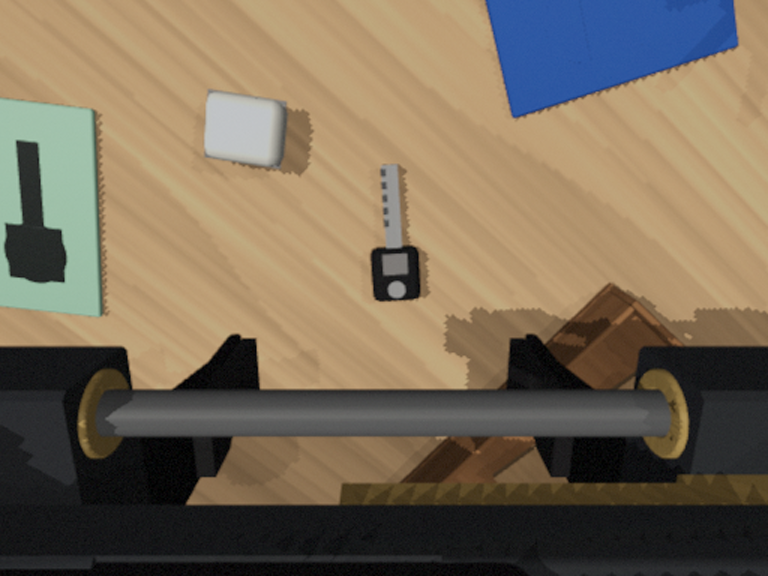

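```bash
python3 - <<'E'
from h import *
c=r.camera('wrist');t=r.camera('top')
a=ray(c,395/1.5,273/1.5,.011);b=ray(c,390/1.5,165/1.5,.0075);d=b-a
print(a,b,np.linalg.norm(d),np.degrees(np.arctan2(d[1],d[0])))
for z in(0,.02,.03,.04,.05,.06,.08): print(z,ray(c,408,189,z)[:2],ray(t,454.4,199.7,z)[:2],"low",ray(t,457,287.5,z)[:2])
plan(a[0],a[1],.15,44+90)
E
```

```text
[ 0.51677436 -0.41956759  0.011     ] [ 0.56006792 -0.37794272  0.0075    ] 0.06015988394357879 43.87425539231698
0 [ 0.59484241 -0.52381788] [ 0.59651299 -0.52660555] low [ 0.36137256 -0.52441699]
0.02 [ 0.59304631 -0.51292826] [ 0.59472609 -0.51587867] low [ 0.36453614 -0.51373619]
0.03 [ 0.59214826 -0.50748345] [ 0.59383264 -0.51051523] low [ 0.36611794 -0.50839579]
0.04 [ 0.59125021 -0.50203864] [ 0.59293919 -0.50515179] low [ 0.36769973 -0.50305539]
0.05 [ 0.59035216 -0.49659383] [ 0.59204574 -0.49978836] low [ 0.36928152 -0.49771499]
0.06 [ 0.5894541  -0.49114902] [ 0.59115229 -0.49442492] low [ 0.37086332 -0.49237459]
0.08 [ 0.587658  -0.4802594] [ 0.58936539 -0.48369804] low [ 0.3740269  -0.48169379]
t 3.35 tcp [ 0.5118 -0.414   0.151 ] jaw -48.1 tilt -0.9999 w 0.0871 j7 0.05 ft [-0.3 -0.3 -0.4]
  shift cm [-0.01  0.75  0.1 ] turn -0.036
```

```bash
python3 - <<'E'
from h import *
c=r.camera('side');t=r.camera('top')
for z in(0,.02,.04,.06,.08): print(z,"A",((proj(c,ray(t,454.4,199.7,z))-[255,50])*7).round(),"B",((proj(c,ray(t,457,287.5,z))-[255,50])*7).round())
save(c,"tray",255,50,90,80,7)
E
```

```text
0 A [ 98. 382.] B [491. 424.]
0.02 A [ 99. 365.] B [488. 407.]
0.04 A [100. 348.] B [485. 389.]
0.06 A [101. 330.] B [481. 370.]
0.08 A [102. 312.] B [478. 351.]
```

View pics/tray.png

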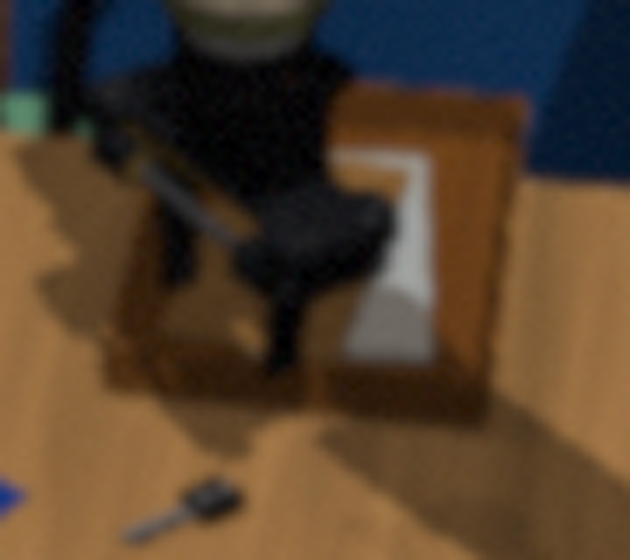

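The tray's rim is about 4–6 cm high. With the fingertips 1–2 mm above the table the gripper body sits at about 71 mm, so it clears. The key is at (0.517,-0.4195) with yaw 44°, and both cameras agree.

```bash
python3 -m jog '[[0,0.4,0,0,0.35],[0,0.35,0,-0.036,0.35],[0,0,2.5,0,0.35],[0,0,2.5,0,0.35],[0,0,2.5,0,0.35],[0,0,2,0,0.35],[0,0,0.5,0,0.35],[0,0,0,0,0.35],[0,0,0,0,0.35],[0,0,0,0,0.35]]' 15; python3 -c "
from h import *
plan(.5168,-.4196,.0235,134)"
```

```text
time: 4.45
ee_pos: [0.5206, -0.4221, 0.052]
eef_rot: [0.923, 0.385, -0.002, 0.003]
ft_force: [-0.6, 0.6, 0.9]
width: 0.0563
t 4.45 tcp [ 0.5206 -0.4221  0.052 ] jaw -44.8 tilt -1.0 w 0.0563 j7 0.15 ft [-0.6  0.6  0.9]
  shift cm [-0.07 -0.46  2.85] turn 0.021
```

```bash
python3 -m jog '[[-0.1,-0.4,0.8,0.02,0.35],[0,0,0.8,0,0.35],[0,0,0.6,0,0.35],[0,0,0.3,0,0.35],[0,0,0.1,0,0.35],[0,0,0,0,0.35],[0,0,0,0,0.35],[0,0,0,0,0.35],[0,0,0,0,0.35],[0,0,0,0,0.35]]' 15; python3 -c "
from h import *
plan(.5168,-.4196,.0235,134)"
```

```text
time: 5.45
ee_pos: [0.5178, -0.4207, 0.026]
eef_rot: [0.927, 0.375, -0.001, 0.004]
ft_force: [-0.1, -1.2, -0.1]
width: 0.0564
t 5.45 tcp [ 0.5178 -0.4207  0.026 ] jaw -46.0 tilt -1.0 w 0.0564 j7 0.14 ft [-0.1 -1.2 -0.1]
  shift cm [ 0.01 -0.15  0.25] turn 0.0
```

```bash
python3 -m jog '[[0,-0.1,0.2,0,0.35],[0,0,0,0,0.45],[0,0,0,0,0.6],[0,0,0,0,0.9],[0,0,0,0,0.9],[0,0,0,0,0.9],[0,0,0,0,0.9],[0,0,0,0,0.9],[0,0,0,0,0.9],[0,0,0,0,0.9]]' 15; python3 -c "
from h import *
plan(.4065,-.244,.10,34.5+90)"
```

```text
time: 6.45
ee_pos: [0.5171, -0.42, 0.024]
eef_rot: [0.927, 0.375, -0.001, 0.005]
ft_force: [0.4, -0.0, -0.1]
width: 0.0277
t 6.45 tcp [ 0.5171 -0.42    0.024 ] jaw -46.0 tilt -1.0 w 0.0277 j7 0.14 ft [ 0.4 -0.  -0.1]
  shift cm [  4.23 -20.28  -7.78] turn 0.166
```

```bash
python3 -m jog '[[0,0,-2.5,0,0.9],[0,0,-3,0,0.9],[0,0,-2,0,0.9],[0.3,-3.5,0,0,0.9],[0.3,-3.5,0,0,0.9],[0.4,-3.5,0,0,0.9],[0.4,-3.5,0,0,0.9],[0.3,-3.5,0,0,0.9],[0.2,-2.5,0,0.08,0.9],[0,0,0,0.08,0.9]]'; python3 -c "
from h import *
plan(.3862,-.2557,.05,34.5+90)
c=r.camera('wrist');save(c,'w2')
print([proj(c,p)*1.5 for p in([.3862,-.2557,.004],[.4384,-.2198,.004])])"
```

```text
time: 7.45
ee_pos: [0.3859, -0.2569, 0.0979]
eef_rot: [0.955, 0.298, -0.0, 0.004]
ft_force: [1.1, -0.8, 0.5]
width: 0.0279
t 7.45 tcp [ 0.3859 -0.2569  0.0979] jaw -55.4 tilt -1.0 w 0.0279 j7 -0.35 ft [ 1.1 -0.8  0.5]
  shift cm [ 0.11 -0.11  4.79] turn 0.003
[array([377.96156106, 297.81794273]), array([378.00666588, 163.61861259])]
```

View pics/w2.png

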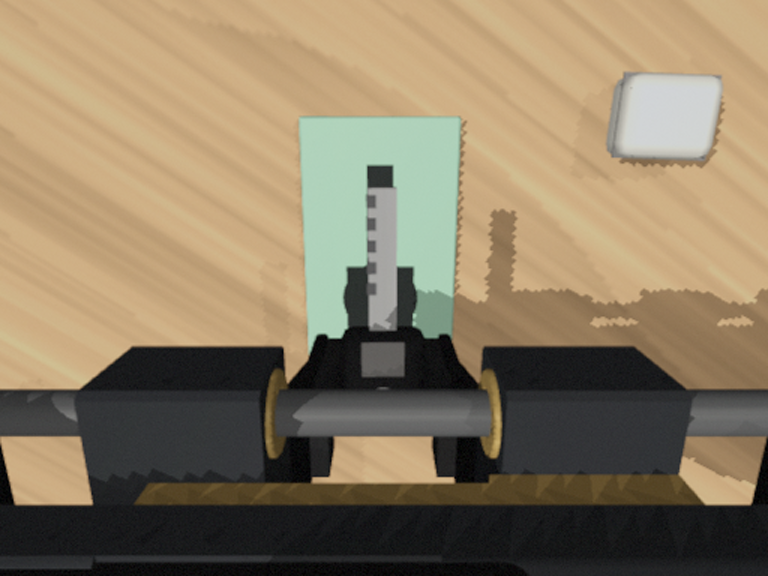

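```bash
python3 - <<'E'
from h import *
c=r.camera('wrist')
_,p,R=tool();g=lambda u,v,z:(R.T@(ray(c,u/1.5,v/1.5,z)-p)*1000).round(1)
print("key tip",g(382,188,.0815),"blade start",g(383,331,.0815),"outline tip",g(380,166,.004),"outline bow",g(380,298,.004), "plate edges",g(301,117,.004),g(461,117,.004))
E
```

```text
key tip [60.2 -0.3 17. ] blade start [13.5 -0.3 17.1] outline tip [63.5 -1.3 94.4] outline bow [ 1.  -1.8 94.6] plate edges [ 84.7 -36.   94.1] [84.4 34.6 94.7]
```

```bash
python3 -m jog '[[0.25,-0.1,1.2,0,0.9],[0,0,1.2,0,0.9],[0,0,1.2,0,0.9],[0,0,1,0,0.9],[0,0,0.5,0,0.9],[0,0,0.3,0,0.9],[0,0,0,0,0.9],[0,0,0,0,0.9],[0,0,0,0,0.9],[0,0,0,0,0.9]]'; python3 -c "
from h import *
plan(.3884,-.2540,.0285,34.5+90)"
```

```text
time: 8.55
ee_pos: [0.3898, -0.26, 0.0392]
eef_rot: [0.954, 0.301, -0.002, 0.006]
ft_force: [0.5, -0.8, -1.0]
width: 0.0278
t 8.55 tcp [ 0.3898 -0.26    0.0392] jaw -54.9 tilt -0.9999 w 0.0278 j7 -0.23 ft [ 0.5 -0.8 -1. ]
  shift cm [ 0.23 -0.58  1.06] turn 0.01
```

```bash
python3 -m jog '[[0.2,-0.5,0.4,0.01,0.9],[0,0,0.3,0,0.9],[0,0,0.1,0,0.9],[0,0,0,0,0.9],[0,0,0,0,0.9],[0,0,0,0,0.9],[0,0,0,0,0.9],[0,0,0,0,0.9],[0,0,0,0,0.9],[0,0,0,0,0.9]]'; python3 -c "
from h import *
plan(.3873,-.2545,.0285,34.5+90)"
```

```text
time: 9.55
ee_pos: [0.3891, -0.2542, 0.031]
eef_rot: [0.955, 0.296, -0.001, 0.006]
ft_force: [0.2, 0.0, 0.4]
width: 0.0276
t 9.55 tcp [ 0.3891 -0.2542  0.031 ] jaw -55.5 tilt -0.9999 w 0.0276 j7 -0.24 ft [0.2 0.  0.4]
  shift cm [-0.17 -0.08  0.25] turn -0.0
```

```bash
python3 -m jog '[[-0.1,-0.1,0.1,0,0.9],[0,0,0.1,0,0.9],[0,0,0.05,0,0.9],[0,0,0,0,0.9],[0,0,0,0,0.9],[0,0,0,0,0.9],[0,0,0,0,0.9],[0,0,0,0,0.9],[0,0,0,0,0.9],[0,0,0,0,0.9]]'; python3 -c "
from h import *
plan(.3873,-.2545,.0285,34.5+90)
c=r.camera('wrist');save(c,'w3',160,60,230,200,3.4)"
```

```text
time: 10.55
ee_pos: [0.3876, -0.254, 0.0283]
eef_rot: [0.955, 0.296, -0.001, 0.006]
ft_force: [-1.0, 0.8, -0.0]
width: 0.0273
t 10.55 tcp [ 0.3876 -0.254   0.0283] jaw -55.5 tilt -0.9999 w 0.0273 j7 -0.23 ft [-1.   0.8 -0. ]
  shift cm [-0.06  0.02 -0.02] turn -0.0
```

View pics/w3.png

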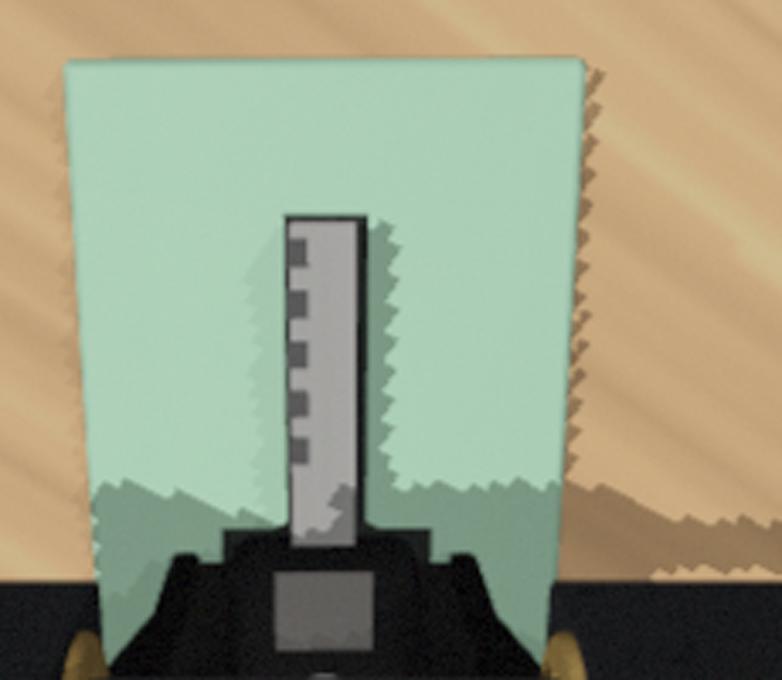

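```bash
python3 -m jog '[[0,0,0,0,0.6],[0,0,0,0,0.4],[0,0,0,0,0.3],[0,0,0,0,0.2],[0,0,0,0,0.1],[0,0,-1,0,0],[0,0,-2,0,0],[0,0,-4,0,0],[0,0,-4,0,0],[0,0,-4,0,0]]'; python3 -m jog '[[4.6,-0.6,0,0,0],[4.6,-0.6,0,0,0],[4.6,-0.6,0,0,0],[4.6,-0.6,0,0,0],[4.6,-0.6,0,0,0],[4.6,-0.6,0,0,0],[4.6,-0.6,0,0,0],[3,-0.6,0,0.07,0],[0,0,0,0,0],[0,0,0,0,0]]'; python3 -c "
from h import *
plan(.666,-.006,.16,120)
c=r.camera('wrist');save(c,'w4')
print([proj(c,p)*1.5 for p in([.666,-.006,.056],[.7032,.0155,.042],[.608,-.0395,.03])])"
```

```text
time: 11.6
ee_pos: [0.3835, -0.2523, 0.1809]
eef_rot: [0.956, 0.295, -0.006, 0.005]
ft_force: [1.4, 1.3, -0.1]
width: 0.0863
time: 12.6
ee_pos: [0.6615, -0.008, 0.1968]
eef_rot: [0.966, 0.257, 0.006, 0.007]
ft_force: [-0.0, -0.0, -0.9]
width: 0.0867
t 12.6 tcp [ 0.6615 -0.008   0.1968] jaw -60.2 tilt -0.9998 w 0.0867 j7 -0.88 ft [-0.  -0.  -0.9]
  shift cm [ 0.46 -0.01  3.68] turn -0.004
[array([378.02069746, 269.83361239]), array([377.35798953, 191.79630999]), array([378.28741372, 359.76186937])]
```

View pics/w4.png

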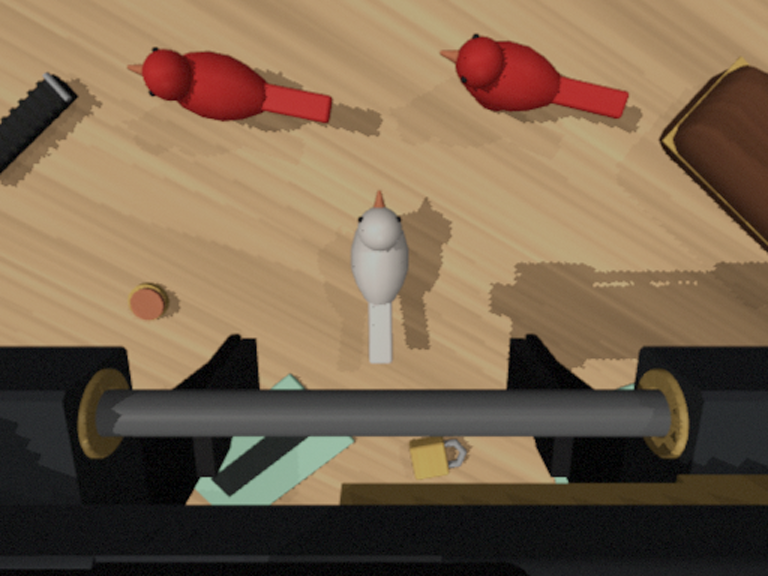

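```bash
python3 -m jog '[[0.4,0.1,2,0,0],[0,0,2,0,0],[0,0,2,0,0],[0,0,2,0,0],[0,0,2,0,0],[0,0,0.5,0,0],[0,0,0,0,0],[0,0,0,0,0],[0,0,0,0,0],[0,0,0,0,0]]' 12; python3 -c "
from h import *
plan(.6664,-.0066,.031,120)"
```

```text
time: 13.65
ee_pos: [0.665, -0.0171, 0.0986]
eef_rot: [0.968, 0.252, 0.011, 0.008]
ft_force: [-0.2, 1.0, 0.1]
width: 0.0868
t 13.65 tcp [ 0.665  -0.0171  0.0986] jaw -60.8 tilt -0.9997 w 0.0868 j7 -0.83 ft [-0.2  1.   0.1]
  shift cm [ 0.52 -0.98  6.75] turn -0.013
```

```bash
python3 -m jog '[[0.5,-1.1,1.2,-0.01,0],[0,-0.1,1.2,0,0],[0,-0.1,1.2,0,0],[0,-0.1,1.2,0,0],[0,-0.1,0.8,0,0],[0,0,0.4,0,0],[0,0,0,0,0],[0,0,0,0,0],[0,0,0,0,0],[0,0,0,0,0]]' 12; python3 -c "
from h import *
plan(.6664,-.0066,.031,120)"
```

```text
time: 14.65
ee_pos: [0.6634, -0.0006, 0.033]
eef_rot: [0.966, 0.258, 0.011, 0.008]
ft_force: [1.0, -0.5, 0.7]
width: 0.0868
t 14.65 tcp [ 6.634e-01 -6.000e-04  3.300e-02] jaw -60.1 tilt -0.9997 w 0.0868 j7 -0.82 ft [ 1.  -0.5  0.7]
  shift cm [-0.04  0.67  0.21] turn -0.002
```

```bash
python3 -m jog '[[0,0.5,0.1,0,0],[0,0,0,0,0.1],[0,0,0,0,0.2],[0,0,0,0,0.3],[0,0,0,0,0.35],[0,0,0,0,0.4],[0,0,0,0,0.4],[0,0,0,0,0.4],[0,0,0,0,0.4],[0,0,0,0,0.4]]' 12; python3 -c "
from h import *
plan(.6664,-.0066,.031,120)"
```

```text
time: 15.65
ee_pos: [0.6667, -0.0053, 0.0331]
eef_rot: [0.966, 0.258, 0.011, 0.008]
ft_force: [-0.6, -0.2, -0.2]
width: 0.0523
t 15.65 tcp [ 0.6667 -0.0053  0.0331] jaw -60.1 tilt -0.9996 w 0.0523 j7 -0.81 ft [-0.6 -0.2 -0.2]
  shift cm [-0.1   0.09  0.21] turn -0.002
```

```bash
python3 -m jog '[[-0.1,0.1,0.2,0,0.4],[0,0,0,0,0.4],[0,0,0,0,0.5],[0,0,0,0,0.55],[0,0,0,0,0.6],[0,0,0,0,0.7],[0,0,0,0,0.8],[0,0,0,0,0.9],[0,0,0,0,0.9],[0,0,0,0,0.9]]' 20; python3 -c "
from h import *
plan(.6664,-.0066,.031,120)"
```

```text
time: 16.65
ee_pos: [0.6663, -0.0068, 0.0308]
eef_rot: [0.966, 0.258, 0.011, 0.008]
ft_force: [1.0, -0.0, -0.1]
width: 0.0351
t 16.65 tcp [ 0.6663 -0.0068  0.0308] jaw -60.1 tilt -0.9996 w 0.0351 j7 -0.8 ft [ 1.  -0.  -0.1]
  shift cm [ 0.02 -0.01 -0.02] turn -0.002
```

```bash
python3 -m jog '[[0,0,-0.5,0,0.9],[0,0,-1,0,0.9],[0,0,-1.5,0,0.9],[0,0,-2,0,0.9],[0,0,-2,0,0.9],[0,0,-1.5,0,0.9],[0.2,-1,-0.5,0,0.9],[0.3,-2,0,0,0.9],[0.5,-2.8,0,0,0.9],[0.5,-3,0,0,0.9]]'; python3 -c "
from h import *
plan(.5098,.4194,.12,108.8)"
```

```text
time: 17.65
ee_pos: [0.6328, 0.0761, 0.1292]
eef_rot: [0.967, 0.254, 0.013, 0.009]
ft_force: [0.1, -0.1, -0.9]
width: 0.0348
t 17.65 tcp [0.6328 0.0761 0.1292] jaw -60.6 tilt -0.9995 w 0.0348 j7 -1.01 ft [ 0.1 -0.1 -0.9]
  shift cm [  6.14 -35.96   0.18] turn 0.185
```

```bash
python3 -m jog '[[0.5,-3.2,0,0,0.9],[0.6,-3.4,0,0,0.9],[0.6,-3.4,0,0,0.9],[0.6,-3.4,0,0,0.9],[0.6,-3.4,0,0,0.9],[0.6,-3.4,0,0,0.9],[0.6,-3.4,0,0,0.9],[0.6,-3.4,0,0,0.9],[0.6,-3.2,0,0,0.9],[0.3,-2,0,0,0.9]]';python3 -c "
from h import *
plan(.5098,.4194,.12,108.8)"
```

```text
time: 18.65
ee_pos: [0.5084, 0.405, 0.1221]
eef_rot: [0.966, 0.257, 0.011, 0.007]
ft_force: [0.1, -0.0, -0.4]
width: 0.0352
t 18.65 tcp [0.5084 0.405  0.1221] jaw -60.2 tilt -0.9997 w 0.0352 j7 -1.58 ft [ 0.1 -0.  -0.4]
  shift cm [ 0.83 -1.19  0.2 ] turn 0.193
```

```bash
python3 -m jog '[[0.4,-0.5,0,0,0.9],[0.3,-0.4,0,0,0.9],[0,0,0,0.05,0.9],[0,0,0,0.05,0.9],[0,0,0,0.05,0.9],[0,0,0.5,0.04,0.9],[0,0,1,0,0.9],[0,0,1,0,0.9],[0,0,0.5,0,0.9],[0,0,0,0,0.9]]';python3 - <<'E'
from h import *
plan(.5098,.4194,.12,108.8)
c=r.camera('wrist');save(c,'w5')
_,p,R=tool()
print([proj(c,p)*1.5 for p in([.5098,.4194,.004],[.5506,.4332,.004],[.4455,.3974,.004])], c["camera_from_world"].tolist())
E
```

```text
time: 19.65
ee_pos: [0.5121, 0.4125, 0.0891]
eef_rot: [0.987, 0.161, 0.011, 0.007]
ft_force: [0.5, -0.1, -1.0]
width: 0.0354
t 19.65 tcp [0.5121 0.4125 0.0891] jaw -71.5 tilt -0.9997 w 0.0354 j7 -1.75 ft [ 0.5 -0.1 -1. ]
  shift cm [ 0.06 -0.67 -3.1 ] turn -0.006
[array([362.18613194, 309.60344844]), array([360.90026308, 217.77856843]), array([364.46547943, 438.56164559])] [[0.3172327224575107, -0.9481673333701173, 0.018496154519229306, 0.22635336159268002], [0.9192162804785077, 0.30263250035175493, -0.25190275789301053, -0.606216281093528], [0.23324842873094703, 0.09691376404127652, 0.9675757814424142, -0.40091540808296355], [0.0, 0.0, 0.0, 1.0]]
```

View pics/w5.png

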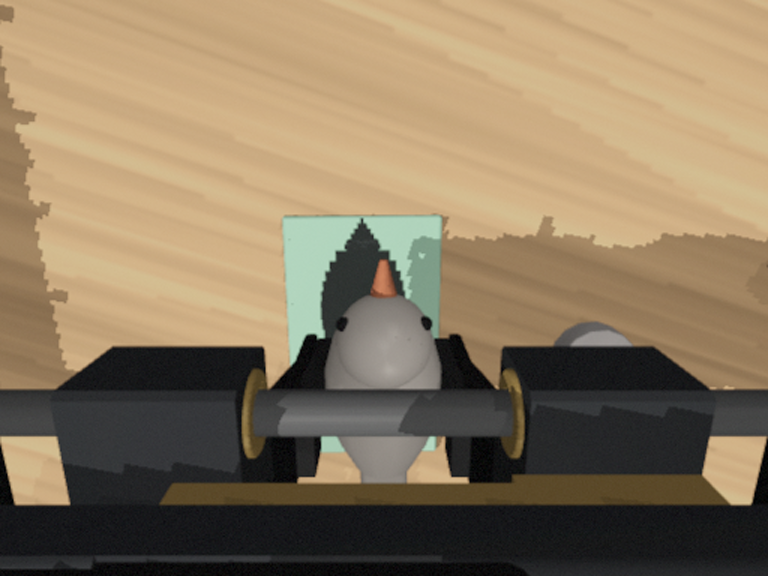

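```bash
python3 - <<'E'
from h import *
c=r.camera('wrist')
_,p,R=tool();W=lambda u,v,z:ray(c,u/1.5,v/1.5,z)
a=W(284,216,.004);b=W(441,216,.004);t=W(362,220,.004);k=W(383,261,.100)
d=b-a;yaw=np.degrees(np.arctan2(d[1],d[0]))+90;print("width",np.linalg.norm(d),"plate yaw",yaw)
u=np.array([np.cos(np.radians(yaw)),np.sin(np.radians(yaw)),0])
print("origin from edge",((a+b)/2-.044*u)[:2],"from outline beak",(t-.043*u)[:2])
tx=R[:,0];print("bird origin from beak",(k-.043*tx)[:2],"rel tcp tool mm",(R.T@(k-p)*1000).round(1))
E
```

```text
width 0.07036822986652397 plate yaw 18.367416055583163
origin from edge [0.50992959 0.41887221] from outline beak [0.50906959 0.41894347]
bird origin from beak [0.51281124 0.41212507] rel tcp tool mm [43.4  1.1 -9.1]
```

```bash
python3 -m jog '[[0,-0.3,0.3,0,0.9],[0,-0.3,0.6,0,0.9],[0,0,0.8,0,0.9],[0,0,0.8,0,0.9],[0,0,0.6,0,0.9],[0,0,0.3,0,0.9],[0,0,0,0,0.9],[0,0,0,0,0.9],[0,0,0,0,0.9],[0,0,0,0,0.9]]';python3 -c "
from h import *
plan(.5098,.419,.035,108.5)"
```

```text
time: 20.75
ee_pos: [0.5113, 0.4195, 0.0537]
eef_rot: [0.987, 0.161, 0.012, 0.007]
ft_force: [-0.2, 0.6, -0.3]
width: 0.0352
t 20.75 tcp [0.5113 0.4195 0.0537] jaw -71.5 tilt -0.9996 w 0.0352 j7 -1.74 ft [-0.2  0.6 -0.3]
  shift cm [-0.2  -0.03  1.86] turn 0.001
```

```bash
python3 -m jog '[[-0.2,0,0.3,0,0.9],[0,0,0.4,0,0.9],[0,0,0.4,0,0.9],[0,0,0.2,0,0.9],[0,0,0.1,0,0.9],[0,0,0,0,0.9],[0,0,0,0,0.9],[0,0,0,0,0.9],[0,0,0,0,0.9],[0,0,0,0,0.9]]';python3 -c "
from h import *
plan(.5098,.419,.035,108.5)"
```

```text
time: 21.75
ee_pos: [0.5098, 0.4189, 0.0389]
eef_rot: [0.987, 0.161, 0.012, 0.006]
ft_force: [-0.7, 0.4, -1.6]
width: 0.0352
t 21.75 tcp [0.5098 0.4189 0.0389] jaw -71.5 tilt -0.9996 w 0.0352 j7 -1.74 ft [-0.7  0.4 -1.6]
  shift cm [-0.01 -0.02  0.39] turn 0.001
```

```bash
python3 -m jog '[[0,0,0.15,0,0.9],[0,0,0.1,0,0.9],[0,0,0.05,0,0.9],[0,0,0.05,0,0.9],[0,0,0,0,0.9],[0,0,0,0,0.9],[0,0,0,0,0.9],[0,0,0,0,0.9],[0,0,0,0,0.9],[0,0,0,0,0.9]]';python3 -c "
from h import *
plan(.5098,.419,.035,108.5)"
```

```text
time: 22.75
ee_pos: [0.51, 0.4189, 0.0352]
eef_rot: [0.987, 0.161, 0.012, 0.006]
ft_force: [0.8, -0.4, -0.7]
width: 0.0351
t 22.75 tcp [0.51   0.4189 0.0352] jaw -71.5 tilt -0.9996 w 0.0351 j7 -1.74 ft [ 0.8 -0.4 -0.7]
  shift cm [-0.01 -0.02  0.02] turn 0.001
```

```bash
python3 -m jog '[[0,0,0.05,0,0.9],[0,0,0,0,0.9],[0,0,0.03,0,0.9],[0,0,0,0,0.9],[0,0,0,0,0.9],[0,0,0,0,0.9],[0,0,0,0,0.9],[0,0,0,0,0.9],[0,0,0,0,0.9],[0,0,0,0,0.9]]';python3 -c "
from h import *
plan(.5098,.419,.035,108.5)"
```

```text
time: 23.75
ee_pos: [0.5102, 0.419, 0.0348]
eef_rot: [0.987, 0.161, 0.012, 0.006]
ft_force: [-0.6, -0.6, 0.6]
width: 0.0352
t 23.75 tcp [0.5102 0.419  0.0348] jaw -71.5 tilt -0.9996 w 0.0352 j7 -1.74 ft [-0.6 -0.6  0.6]
  shift cm [-0.04 -0.01 -0.02] turn 0.001
```

```bash
python3 -m jog '[[0,0,0,0,0.59],[0,0,0,0,0.57],[0,0,0,0,0.55],[0,0,0,0,0.5],[0,0,0,0,0.4],[0,0,0,0,0.3],[0,0,0,0,0.1],[0,0,0,0,0],[0,0,0,0,0],[0,0,0,0,0]]';python3 -m jog '[[0,0,-1,0,0],[0,0,-1,0,0],[0,0,-1,0,0],[0,0,-1,0,0],[0,0,-1,0,0],[0,0,-2,0,0],[0,0,-2,0,0],[0,0,-3,0,0],[0,0,-3,0,0],[0,0,0,0,0]]';python3 - <<'E'
from h import *
plan(.3866,.2444,.17,67)
t=r.camera('top');c=r.camera('wrist');save(c,'w6');save(t,'t6',80,190,80,80,5)
print(proj(c,[.3866,.2444,.014])*1.5)
E
```

```text
time: 24.75
ee_pos: [0.5105, 0.4192, 0.035]
eef_rot: [0.987, 0.161, 0.012, 0.006]
ft_force: [0.5, 0.1, 0.3]
width: 0.0825
time: 25.75
ee_pos: [0.5066, 0.4202, 0.1978]
eef_rot: [0.987, 0.161, 0.014, 0.005]
ft_force: [0.2, 0.0, -0.1]
width: 0.0869
t 25.75 tcp [0.5066 0.4202 0.1978] jaw -71.5 tilt -0.9996 w 0.0869 j7 -1.81 ft [ 0.2  0.  -0.1]
  shift cm [-17.03  12.82   2.54] turn 0.724
[550.69452282 488.79526938]
```

View pics/w6.png

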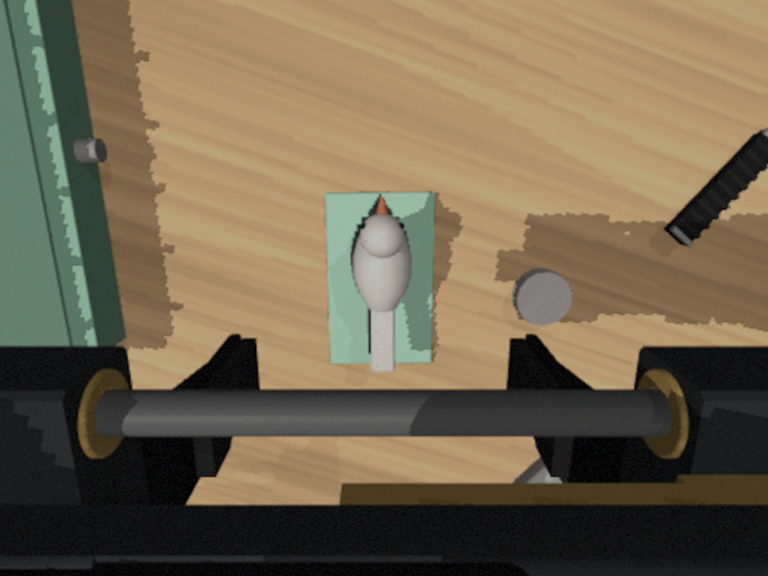

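The picture shows the bird upright on the outline, with beak tip at (382,196) and body at (381,265). Next is the cover.

```bash
python3 -m jog '[[-3.4,2.6,0,0,0],[-3.4,2.6,0,0,0],[-3.4,2.6,0,0,0],[-3.4,2.6,0,0,0],[-3.4,2.4,0,0,0],[0,0,0.5,-0.145,0],[0,0,0.5,-0.145,0],[0,0,0.5,-0.145,0],[0,0,0.5,-0.145,0],[0,0,0.5,-0.145,0]]';python3 -m jog '[[0,0,0,-0.145,0],[0,0,0,-0.145,0],[0,0,0,-0.145,0],[0,0,0,-0.145,0],[0,0,0,-0.145,0],[0,0,0,-0.145,0],[0,0,0,-0.145,0],[0,0,0,-0.145,0],[0,0,0,-0.145,0],[0,0,0,-0.145,0]]';python3 - <<'E'
from h import *
plan(.3866,.2444,.15,68)
E
```

```text
time: 26.85
ee_pos: [0.3742, 0.2341, 0.1565]
eef_rot: [0.86, 0.511, 0.001, 0.01]
ft_force: [-0.1, -0.7, 1.0]
width: 0.0869
time: 27.85
ee_pos: [0.3674, 0.2291, 0.1476]
eef_rot: [0.281, 0.96, -0.014, 0.005]
ft_force: [0.3, 0.2, -0.4]
width: 0.0868
t 27.85 tcp [0.3674 0.2291 0.1476] jaw 57.4 tilt -0.9996 w 0.0868 j7 0.28 ft [ 0.3  0.2 -0.4]
  shift cm [-0.8   2.31 -0.28] turn -0.186
```

```bash
python3 -m jog '[[-0.8,2.3,0,0,0],[0,0,0,-0.09,0],[0,0,0,-0.09,0],[0,0,0,0,0],[0,0,0,0,0],[0,0,0,0,0],[0,0,0,0,0],[0,0,0,0,0],[0,0,0,0,0],[0,0,0,0,0]]';python3 - <<'E'
from h import *
plan(.3866,.2444,.15,68)
c=r.camera('wrist');save(c,'w7')
print(proj(c,[.3866,.2444,.014])*1.5)
E
```

```text
time: 28.85
ee_pos: [0.3836, 0.2424, 0.143]
eef_rot: [0.191, 0.981, -0.018, 0.002]
ft_force: [1.0, -0.1, -0.2]
width: 0.087
t 28.85 tcp [0.3836 0.2424 0.143 ] jaw 68.0 tilt -0.9994 w 0.087 j7 0.54 ft [ 1.  -0.1 -0.2]
  shift cm [-0.21  0.27 -0.7 ] turn -0.0
[396.89629272 282.28675911]
```

View pics/w7.png

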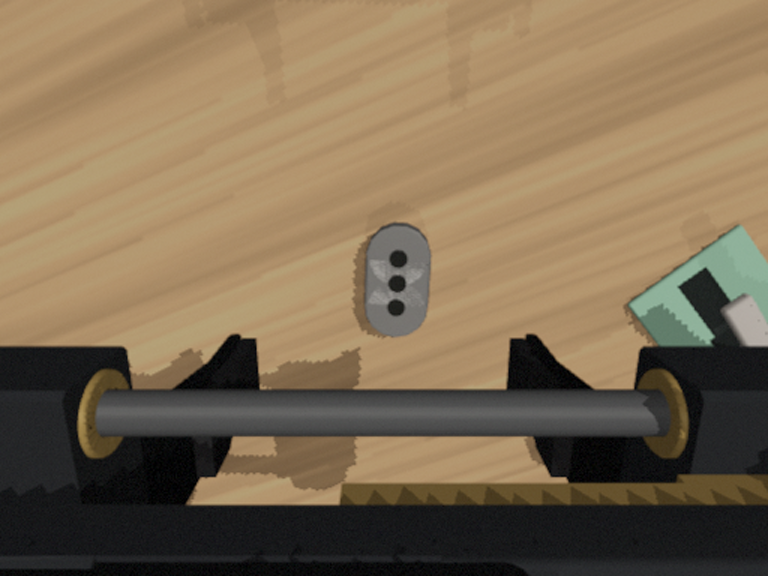

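```bash
python3 - <<'E'
from h import *
c=r.camera('wrist')
W=lambda u,v,z:ray(c,u/1.5,v/1.5,z)
for n,a,b in(("marks",W(396,308,.014),W(398,258,.014)),("ends",W(396,336,.01),W(399.5,224,.01)),("left",W(365,310,.01),W(367,255,.01)),("right",W(427,310,.012),W(430,255,.012))):
    d=b-a;print(n,np.linalg.norm(d).round(4),np.degrees(np.arctan2(d[1],d[0])).round(1),((a+b)/2).round(4))
E
```

```text
marks 0.0288 156.3 [0.3872 0.2442 0.014 ]
ends 0.0653 156.8 [0.3876 0.2445 0.01  ]
left 0.0322 155.5 [0.3817 0.2276 0.01  ]
right 0.0318 156.5 [0.3939 0.2604 0.012 ]
```

```bash
python3 -m jog '[[-0.2,0.3,2,0.026,0],[0,0,2,0,0],[0,0,2,0,0],[0,0,1.5,0,0],[0,0,0.5,0,0],[0,0,0,0,0],[0,0,0,0,0],[0,0,0,0,0],[0,0,0,0,0],[0,0,0,0,0]]' 15;python3 - <<'E'
from h import *
plan(.3873,.2444,.0235,66.5)
E
```

```text
time: 29.95
ee_pos: [0.3882, 0.2439, 0.0634]
eef_rot: [0.204, 0.979, -0.015, 0.003]
ft_force: [-1.1, 0.6, 0.1]
width: 0.0872
t 29.95 tcp [0.3882 0.2439 0.0634] jaw 66.5 tilt -0.9995 w 0.0872 j7 0.67 ft [-1.1  0.6  0.1]
  shift cm [0.15 0.12 3.98] turn -0.001
```

```bash
python3 -m jog '[[0.1,0.1,1,0,0],[0,0,1,0,0],[0,0,0.8,0,0],[0,0,0.5,0,0],[0,0,0.3,0,0],[0,0,0.1,0,0.1],[0,0,0,0,0.2],[0,0,0,0,0.3],[0,0,0,0,0.35],[0,0,0,0,0.35]]' 15;python3 - <<'E'
from h import *
plan(.3873,.2444,.0235,66.5)
E
```

```text
time: 30.95
ee_pos: [0.3885, 0.2458, 0.0235]
eef_rot: [0.204, 0.979, -0.014, 0.004]
ft_force: [-0.3, 0.0, 0.5]
width: 0.059
t 30.95 tcp [0.3885 0.2458 0.0235] jaw 66.5 tilt -0.9996 w 0.059 j7 0.74 ft [-0.3  0.   0.5]
  shift cm [ 0.06 -0.18  0.01] turn -0.0
```

```bash
python3 -m jog '[[0.05,-0.15,0,0,0.4],[0,0,0,0,0.45],[0,0,0,0,0.5],[0,0,0,0,0.6],[0,0,0,0,0.9],[0,0,0,0,0.9],[0,0,0,0,0.9],[0,0,-1,0,0.9],[0,0,-3,0,0.9],[0,0,-4,0,0.9]]' 15;python3 - <<'E'
from h import *
plan(.6372,-.2337,.12,51+0)
E
```

```text
time: 31.95
ee_pos: [0.3851, 0.2437, 0.1029]
eef_rot: [0.204, 0.979, -0.018, 0.002]
ft_force: [-0.3, 1.3, -0.1]
width: 0.0359
t 31.95 tcp [0.3851 0.2437 0.1029] jaw 66.4 tilt -0.9993 w 0.0359 j7 0.59 ft [-0.3  1.3 -0.1]
  shift cm [-4.221e+01 -3.369e+01 -3.000e-02] turn 0.269
```

```bash
python3 -m jog '[[-3,-2.4,0,0,0.9],[-3.4,-2.7,0,0,0.9],[-3.4,-2.7,0,0,0.9],[-3.4,-2.7,0,0,0.9],[-3.4,-2.7,0,0,0.9],[-3.4,-2.7,0,0,0.9],[-3.4,-2.7,0,0,0.9],[-3.4,-2.7,0,0,0.9],[-3.4,-2.7,0,0,0.9],[-3.4,-2.7,0,0,0.9]]';python3 - <<'E'
from h import *
plan(.6372,-.2337,.12,51+0)
E
```

```text
time: 32.95
ee_pos: [0.5976, -0.1372, 0.126]
eef_rot: [0.196, 0.981, -0.01, 0.005]
ft_force: [0.9, 0.3, 0.5]
width: 0.0357
t 32.95 tcp [ 0.5976 -0.1372  0.126 ] jaw 67.4 tilt -0.9997 w 0.0357 j7 1.66 ft [0.9 0.3 0.5]
  shift cm [-7.36 -7.37  0.84] turn 0.286
```

```bash
python3 -m jog '[[-3,-3,0,0,0.9],[-2.6,-2.6,0,0,0.9],[-1.4,-1.4,0,0,0.9],[0,0,0,0.1,0.9],[0,0,0,0.1,0.9],[0,0,0,0.08,0.9],[0,0,0,0,0.9],[0,0,0,0,0.9],[0,0,0,0,0.9],[0,0,0,0,0.9]]';python3 - <<'E'
from h import *
plan(.6372,-.2337,.12,51+0)
c=r.camera('wrist');save(c,'w8')
E
```

```text
time: 33.95
ee_pos: [0.6359, -0.2414, 0.1345]
eef_rot: [0.337, 0.941, -0.013, 0.007]
ft_force: [-0.1, 0.1, -0.1]
width: 0.0358
t 33.95 tcp [ 0.6359 -0.2414  0.1345] jaw 50.6 tilt -0.9995 w 0.0358 j7 1.55 ft [-0.1  0.1 -0.1]
  shift cm [0.42 0.71 1.43] turn -0.007
```

View pics/w8.png

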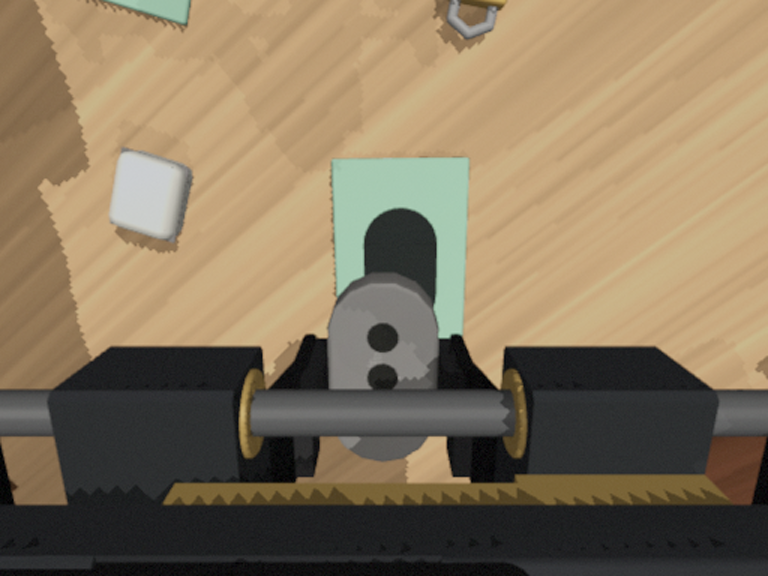

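```bash
python3 - <<'E'
from h import *
c=r.camera('wrist')
_,p,R=tool();W=lambda u,v,z:ray(c,u/1.5,v/1.5,z)
a=W(332,158,.004);b=W(468,157,.004);t=W(400,208,.004)
d=b-a;yaw=np.degrees(np.arctan2(d[1],d[0]))+90;print("width",np.linalg.norm(d),"plate yaw",yaw)
u=np.array([np.cos(np.radians(yaw)),np.sin(np.radians(yaw)),0])
print("centre from edge",((a+b)/2-.06*u)[:2],"from outline",(t-.0345*u)[:2])
L=lambda q:(R.T@(q-p)*1000).round(1)
print("cover end",L(W(383,272,.120)),"mark",L(W(383,337,.125)),"sides",L(W(329,330,.122)),L(W(439,330,.122)))
E
```

```text
width 0.07024505119425171 plate yaw 141.06927038507683
centre from edge [ 0.63763907 -0.23452205] from outline [ 0.63818765 -0.23476785]
cover end [34.3 -0.2 13.7] mark [14.2 -0.2  9.1] sides [ 15.3 -17.6  12.4] [15.6 17.8 11.7]
```

```bash
python3 -m jog '[[0.4,0.7,1.5,-0.008,0.9],[0,0,1.5,0,0.9],[0,0,1.5,0,0.9],[0,0,1.5,0,0.9],[0,0,0.6,0,0.9],[0,0,0,0,0.9],[0,0,0,0,0.9],[0,0,0,0,0.9],[0,0,0,0,0.9],[0,0,0,0,0.9]]';python3 - <<'E'
from h import *
plan(.6380,-.2348,.0275,51.1)
E
```

```text
time: 35.05
ee_pos: [0.6371, -0.2348, 0.0613]
eef_rot: [0.333, 0.943, -0.013, 0.007]
ft_force: [0.1, -0.2, -0.5]
width: 0.0355
t 35.05 tcp [ 0.6371 -0.2348  0.0613] jaw 51.1 tilt -0.9996 w 0.0355 j7 1.58 ft [ 0.1 -0.2 -0.5]
  shift cm [0.   0.13 3.38] turn -0.0
```

```bash
python3 -m jog '[[0,0.1,0.8,0,0.9],[0,0,0.8,0,0.9],[0,0,0.6,0,0.9],[0,0,0.4,0,0.9],[0,0,0.2,0,0.9],[0,0,0.1,0,0.9],[0,0,0,0,0.9],[0,0,0,0,0.9],[0,0,0,0,0.9],[0,0,0,0,0.9]]';python3 - <<'E'
from h import *
plan(.6380,-.2348,.0275,51.1)
E
```

```text
time: 36.05
ee_pos: [0.6382, -0.235, 0.0301]
eef_rot: [0.333, 0.943, -0.013, 0.007]
ft_force: [-0.2, -0.7, -0.2]
width: 0.0358
t 36.05 tcp [ 0.6382 -0.235   0.0301] jaw 51.1 tilt -0.9995 w 0.0358 j7 1.59 ft [-0.2 -0.7 -0.2]
  shift cm [0.03 0.01 0.26] turn -0.0
```

```bash
python3 -m jog '[[0,0,0.1,0,0.9],[0,0,0.1,0,0.9],[0,0,0.03,0,0.9],[0,0,0,0,0.9],[0,0,0,0,0.9],[0,0,0,0,0.9],[0,0,0,0,0.58],[0,0,0,0,0.55],[0,0,0,0,0.5],[0,0,0,0,0.4]]';python3 -m jog '[[0,0,0,0,0.3],[0,0,0,0,0.2],[0,0,-1,0,0.1],[0,0,-1,0,0],[0,0,-2,0,0],[0,0,-3,0,0],[0,0,-3,0,0],[0,0,-3,0,0],[0,0,0,0,0],[0,0,0,0,0]]';python3 - <<'E'
from h import *
plan(.624,.2226,.15,71.3)
c=r.camera('wrist');save(c,'w9',100,60,300,220,2)
E
```

```text
time: 37.05
ee_pos: [0.6385, -0.2352, 0.0281]
eef_rot: [0.333, 0.943, -0.013, 0.007]
ft_force: [0.1, -0.5, 0.2]
width: 0.0455
time: 38.05
ee_pos: [0.6377, -0.2318, 0.1691]
eef_rot: [0.333, 0.943, -0.013, 0.009]
ft_force: [-0.5, 0.6, -1.2]
width: 0.0874
t 38.05 tcp [ 0.6377 -0.2318  0.1691] jaw 51.0 tilt -0.9995 w 0.0874 j7 1.53 ft [-0.5  0.6 -1.2]
  shift cm [29.66 34.5   0.5 ] turn -0.354
```

View pics/w9.png

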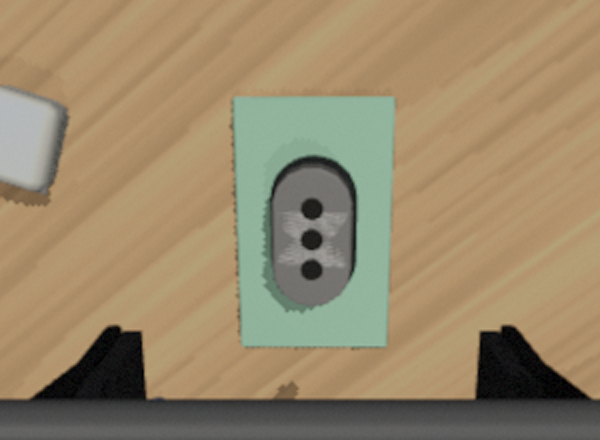

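```bash
python3 - <<'E'
from h import *
c=r.camera('wrist')
W=lambda u,v,z:ray(c,(u+.5)/2-.5+100,(v+.5)/2-.5+60,z)
co=[W(*q,.004) for q in((234,97),(394,97),(387,346),(243,346))]
o=sum(co)/4;x=(co[0]+co[1]-co[2]-co[3]);x/=np.linalg.norm(x);y=np.array([-x[1],x[0],0])
f=lambda q:(1000*np.array([(q-o)@x,(q-o)@y])).round(1)
print(o,np.linalg.norm(co[0]-co[1]),np.linalg.norm(co[1]-co[2]),[f(W(311,v,.018)) for v in(209,240,270)],"outline top",f(W(314,156,.004)),"R",f(W(357,220,.004)),"cover top/bottom/l/r",f(W(312,165,.016)),f(W(311,306,.01)),f(W(272,220,.016)),f(W(353,220,.016)))
E
```

```text
[ 0.63797222 -0.23444116  0.004     ] 0.070229340453946 0.11882463749374689 [array([12.5,  1.2]), array([-1.7,  1.3]), array([-15.7,   1.4])] outline top [33.7  0. ] R [  4.  -19.7] cover top/bottom/l/r [31.5  0.7] [-36.2   1.6] [ 7.  18.7] [  7.  -17.4]
```

The cover is within about 2 mm of the centre of its outline, which is acceptable. Next is the clip.

```bash
python3 -m jog '[[3,3.5,0,0,0],[3,3.5,0,0,0],[3,3.5,0,0,0],[3,3.5,0,0,0],[3,3.5,0,0,0],[3,3.5,0,0,0],[3,3.5,0,0,0],[3,3.5,0,0,0],[2.8,3.2,0,0,0],[2.5,3,0,0,0]]';python3 -m jog '[[0,0,0,-0.12,0],[0,0,0,-0.12,0],[0,0,0,-0.12,0],[0,0,0,0,0],[0,0,0,0,0],[0,0,0,0,0],[0,0,0,0,0],[0,0,0,0,0],[0,0,0,0,0],[0,0,0,0,0]]';python3 - <<'E'
from h import *
plan(.624,.2226,.15,71.3)
c=r.camera('wrist');save(c,'w10')
print(proj(c,[.624,.2226,.014])*1.5)
E
```

```text
time: 39.15
ee_pos: [0.6207, 0.2257, 0.1436]
eef_rot: [0.34, 0.94, -0.019, 0.003]
ft_force: [0.4, -0.0, 0.5]
width: 0.0873
time: 40.15
ee_pos: [0.6159, 0.2349, 0.1359]
eef_rot: [0.16, 0.987, -0.022, -0.004]
ft_force: [0.3, 0.5, 0.4]
width: 0.0872
t 40.15 tcp [0.6159 0.2349 0.1359] jaw 71.6 tilt -0.999 w 0.0872 j7 1.14 ft [0.3 0.5 0.4]
  shift cm [-1.15 -0.97 -1.37] turn 0.005
[376.71414702 305.09871107]
```

View pics/w10.png

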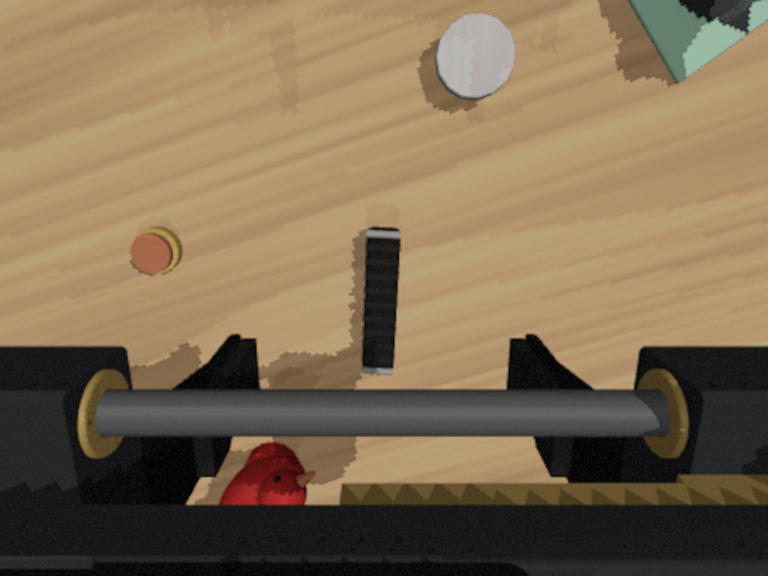

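```bash
python3 - <<'E'
from h import *
c=r.camera('wrist');W=lambda u,v,z:ray(c,u/1.5,v/1.5,z)
a=W(378,372,.014);b=W(384,229,.014);d=b-a
yaw=np.degrees(np.arctan2(d[1],d[0]));m=(a+b)/2;print(np.linalg.norm(d),yaw,m)
plan(m[0],m[1],.06,yaw-90)
E
```

```text
0.08174391746577979 159.279638649294 [0.62375622 0.22509185 0.014     ]
t 40.25 tcp [0.6159 0.235  0.136 ] jaw 71.6 tilt -0.999 w 0.0868 j7 1.14 ft [ 0.  -0.1 -0.2]
  shift cm [-1.07 -0.35  7.62] turn 0.041
```

```bash
python3 -m jog '[[-1.0,-0.35,2,0.03,0.3],[0,0,2,0,0.45],[0,0,1.5,0,0.45],[0,0,1,0,0.45],[0,0,0.5,0,0.45],[0,0,0,0,0.45],[0,0,0,0,0.45],[0,0,0,0,0.45],[0,0,0,0,0.45],[0,0,0,0,0.45]]' 15;python3 - <<'E'
from h import *
plan(.6238,.2245,.0245,69.5)
print(tool()[2].round(3))
E
```

```text
time: 41.25
ee_pos: [0.6251, 0.2269, 0.0666]
eef_rot: [0.175, 0.984, -0.02, -0.002]
ft_force: [0.1, 0.1, -0.4]
width: 0.0477
t 41.25 tcp [0.6251 0.2269 0.0666] jaw 69.9 tilt -0.9992 w 0.0477 j7 1.16 ft [ 0.1  0.1 -0.4]
  shift cm [ 0.05 -0.1   4.22] turn 0.007
[[-0.939  0.344 -0.011]
 [ 0.344  0.938 -0.039]
 [-0.003 -0.04  -0.999]]
```

```bash
python3 -m jog '[[0,-0.1,1,0.01,0.45],[0,0,1,0,0.45],[0,0,0.8,0,0.45],[0,0,0.5,0,0.45],[0,0,0.3,0,0.45],[0,0,0.2,0,0.45],[0,0,0,0,0.45],[0,0,0,0,0.45],[0,0,0,0,0.45],[0,0,0,0,0.45]]' 15;python3 - <<'E'
from h import *
plan(.6238,.2245,.0245,69.5)
E
```

```text
time: 42.25
ee_pos: [0.6243, 0.2242, 0.0252]
eef_rot: [0.18, 0.983, -0.02, -0.002]
ft_force: [1.0, 0.3, 0.5]
width: 0.048
t 42.25 tcp [0.6243 0.2242 0.0252] jaw 69.3 tilt -0.9992 w 0.048 j7 1.17 ft [1.  0.3 0.5]
  shift cm [0.06 0.02 0.07] turn -0.004
```

```bash
python3 -m jog '[[0,0,0.05,0,0.6],[0,0,0,0,0.65],[0,0,0,0,0.7],[0,0,0,0,0.8],[0,0,0,0,0.95],[0,0,0,0,0.95],[0,0,0,0,0.95],[0,0,-1,0,0.95],[0,0,-3,0,0.95],[0,0,-4,0,0.95]]' 15;python3 - <<'E'
from h import *
plan(.4888,-.0067,.1,69.2)
E
```

```text
time: 43.25
ee_pos: [0.6223, 0.2265, 0.1029]
eef_rot: [0.18, 0.983, -0.023, -0.005]
ft_force: [0.5, 0.5, 0.4]
width: 0.0179
t 43.25 tcp [0.6223 0.2265 0.1029] jaw 69.2 tilt -0.9989 w 0.0179 j7 1.13 ft [0.5 0.5 0.4]
  shift cm [  4.22 -26.49   1.54] turn 0.001
```

```bash
python3 -m jog '[[0.4,-2.8,0,0,0.95],[0.5,-3.3,0,0,0.95],[0.5,-3.3,0,0,0.95],[0.5,-3.3,0,0,0.95],[0.5,-3.3,0,0,0.95],[0.5,-3.3,0,0,0.95],[0.5,-3.3,0,0,0.95],[0.4,-2.5,0,0,0.95],[0,0,0,0,0.95],[0,0,0,0,0.95]]';python3 - <<'E'
from h import *
plan(.4888,-.0067,.1,69.2)
c=r.camera('wrist');save(c,'w11')
E
```

```text
time: 44.25
ee_pos: [0.4978, -0.0017, 0.1247]
eef_rot: [0.181, 0.983, -0.015, -0.0]
ft_force: [-0.3, 0.7, -0.2]
width: 0.0178
t 44.25 tcp [ 0.4978 -0.0017  0.1247] jaw 69.2 tilt -0.9995 w 0.0178 j7 1.35 ft [-0.3  0.7 -0.2]
  shift cm [ 0.68 -0.72  2.49] turn -0.0
```

View pics/w11.png

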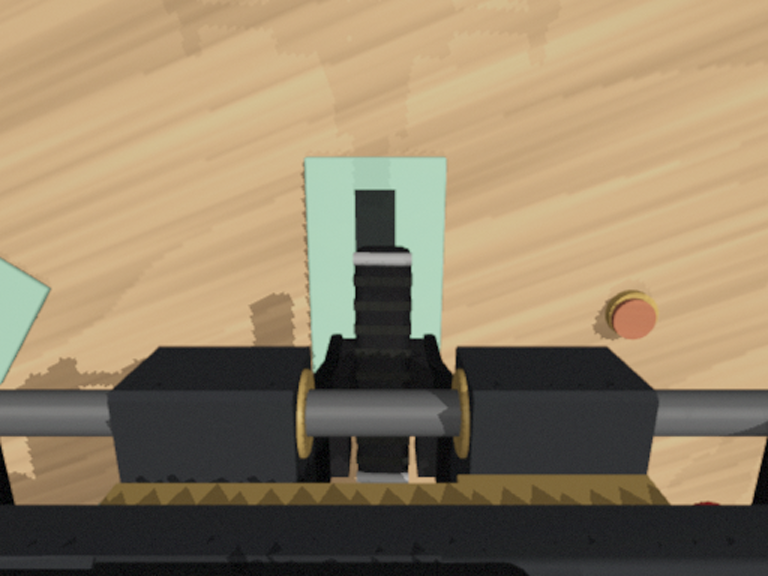

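```bash
python3 - <<'E'
from h import *
c=r.camera('wrist')
_,p,R=tool();W=lambda u,v,z:ray(c,u/1.5,v/1.5,z)
a=W(305,157,.004);b=W(446,157,.004);t=W(375,190,.004)
d=b-a;yaw=np.degrees(np.arctan2(d[1],d[0]))+90;print("width",np.linalg.norm(d),"plate yaw",yaw)
u=np.array([np.cos(np.radians(yaw)),np.sin(np.radians(yaw)),0])
ce=(a+b)/2-.06*u;ot=t-.044*u;print("centre from edge",ce[:2],"outline",ot[:2])
L=lambda q:(R.T@(q-p)*1000).round(1)
print("clip ends",L(W(383,249,.113)),L(W(383,479,.113)),"plate centre in tool",L(ce),L(ot))
E
```

```text
width 0.07064047718812502 plate yaw 159.25909287074603
centre from edge [ 0.48948073 -0.00707347] outline [ 0.48970396 -0.00735687]
clip ends [42.3 -0.9 11.3] [-40.   -0.9  11.8] plate centre in tool [  6.7  -4.6 120.7] [  6.4  -4.8 120.7]
```

```bash
python3 -m jog '[[0.5,-0.7,1.5,0,0.95],[0,0,1.5,0,0.95],[0,0,1.5,0,0.95],[0,0,1.5,0,0.95],[0,0,0.6,0,0.95],[0,0,0,0,0.95],[0,0,0,0,0.95],[0,0,0,0,0.95],[0,0,0,0,0.95],[0,0,0,0,0.95]]';python3 - <<'E'
from h import *
plan(.4900,-.0072,.0287,69.2)
E
```

```text
time: 45.35
ee_pos: [0.4955, -0.0025, 0.0587]
eef_rot: [0.175, 0.984, -0.016, 0.002]
ft_force: [-0.1, 0.3, -0.5]
width: 0.0176
t 45.35 tcp [ 0.4955 -0.0025  0.0587] jaw 69.8 tilt -0.9995 w 0.0176 j7 1.44 ft [-0.1  0.3 -0.5]
  shift cm [ 0.38 -0.54  3.02] turn 0.01
```

```bash
python3 -m jog '[[0.35,-0.55,0.7,0.01,0.95],[0,0,0.7,0,0.95],[0,0,0.5,0,0.95],[0,0,0.3,0,0.95],[0,0,0.2,0,0.95],[0,0,0,0,0.95],[0,0,0,0,0.95],[0,0,0,0,0.95],[0,0,0,0,0.95],[0,0,0,0,0.95]]';python3 - <<'E'
from h import *
plan(.4900,-.0072,.0287,69.2)
E
```

```text
time: 46.35
ee_pos: [0.4899, -0.0077, 0.0331]
eef_rot: [0.181, 0.983, -0.016, 0.002]
ft_force: [-0.3, -0.4, -0.2]
width: 0.0181
t 46.35 tcp [ 0.4899 -0.0077  0.0331] jaw 69.1 tilt -0.9995 w 0.0181 j7 1.48 ft [-0.3 -0.4 -0.2]
  shift cm [0.01 0.06 0.43] turn -0.001
```

```bash
python3 -m jog '[[0,0.05,0.2,0,0.95],[0,0,0.1,0,0.95],[0,0,0.1,0,0.95],[0,0,0.03,0,0.95],[0,0,0,0,0.95],[0,0,0,0,0.95],[0,0,0,0,0.95],[0,0,0,0,0.79],[0,0,0,0,0.75],[0,0,0,0,0.7]]';python3 -m jog '[[0,0,0,0,0.6],[0,0,0,0,0.5],[0,0,-0.5,0,0.4],[0,0,-1,0,0.3],[0,0,-2,0,0],[0,0,-3,0,0],[0,0,-3,0,0],[0,0,-4,0,0],[0,0,0,0,0],[0,0,0,0,0]]';python3 - <<'E'
from h import *
plan()
c=r.camera('wrist');save(c,'w12',120,60,300,220,2)
t=r.camera('top');save(t,'t12',80,150,310,160,2.5)
s=r.camera('side');save(s,'s12',200,100,150,240,2.5)
E
```

```text
time: 47.35
ee_pos: [0.4904, -0.0071, 0.0289]
eef_rot: [0.181, 0.983, -0.016, 0.002]
ft_force: [-0.3, -0.7, -0.4]
width: 0.0232
time: 48.35
ee_pos: [0.4903, -0.0042, 0.1721]
eef_rot: [0.182, 0.983, -0.015, 0.002]
ft_force: [-1.0, -0.3, -0.8]
width: 0.0864
t 48.35 tcp [ 0.4903 -0.0042  0.1721] jaw 69.0 tilt -0.9995 w 0.0864 j7 1.25 ft [-1.  -0.3 -0.8]
  shift cm [0. 0. 0.] turn 0
```

The viewer limit is reached, so I'll check the last placement numerically.

```bash
python3 - <<'E'
from h import *
def rect(c,m,z):
    ct,_=cv2.findContours(m.astype(np.uint8),cv2.RETR_EXTERNAL,cv2.CHAIN_APPROX_NONE);k=max(ct,key=cv2.contourArea)
    P=np.array([ray(c,*q,z)[:2] for q in k[:,0].astype(float)],np.float32)*1000
    (x,y),(w,h),a=cv2.minAreaRect(P);b=cv2.boxPoints(((x,y),(w,h),a));e=max([b[1]-b[0],b[2]-b[1]],key=np.linalg.norm)
    return k,np.round([x,y,max(w,h),min(w,h),np.degrees(np.arctan2(e[1],e[0]))%180],1)
c=r.camera("wrist")
im=c["pixels"].astype(int);mint=(im[:,:,1]-im[:,:,0]>15)&(im[:,:,1]>90)
mint[240:]=0;mint[:,:150]=0;mint[:,400:]=0
k,pr=rect(c,mint,.004);print("clip plate",pr)
pm=np.zeros(mint.shape,np.uint8);cv2.drawContours(pm,[cv2.convexHull(k)],-1,1,-1)
hole=pm.astype(bool)&~mint&(im.sum(2)<200)
print("dark union at z=.004",rect(c,hole,.004)[1],"at .018",rect(c,hole,.018)[1])
ys,xs=np.where(hole);v=[im[y,xs[ys==y].min():xs[ys==y].max()+1].sum(1).tolist() for y in (int(ys.mean()),)];print(v)
t=r.camera("top");im=t["pixels"].astype(int)
for n,xy,z in(("key",(.4160,-.2352),.004),("cover",(.6372,-.2337),.018),("bird",(.4947,.4142),.03)):
    u,w=proj(t,[*xy,.004]).astype(int);print(n,"pixels around",u,w)
    crop=np.zeros(im.shape[:2],bool);crop[w-32:w+32,u-32:u+32]=1
    m=crop&(im[:,:,1]-im[:,:,0]>15)&(im[:,:,1]>80);k,pr=rect(t,m,.004)
    pm=np.zeros(m.shape,np.uint8);cv2.drawContours(pm,[cv2.convexHull(k)],-1,1,-1)
    print(" plate",pr," non-mint",rect(t,pm.astype(bool)&~m,z)[1])
E
```

```text
clip plate [488.8  -7.2 118.7  71.4 159. ]
dark union at z=.004 [489.4  -7.1  86.5  20.1 158.6] at .018 [486.3  -5.6  82.5  19.2 158.6]
[[85, 52, 70, 79, 76, 71, 63, 77, 78, 83, 62, 79, 71, 63, 78, 84, 79, 77, 60, 65, 74, 176]]
key pixels around 348 265
 plate [ 406.  -242.1  118.4   70.4   34.5]  non-mint [ 402.7 -240.5   77.9   34.1   45.4]
cover pixels around 347 183
 plate [ 637.  -233.5  118.7   70.1  141. ]  non-mint [ 636.6 -233.2   69.7   39.3  141.4]
bird pixels around 109 232
 plate [494.5 414.3 117.3  70.8  19.1]  non-mint [495.9 411.6  99.8  50.9   5.7]
```

```bash
python3 - <<'E'
from h import *
t=r.camera("top");im=t["pixels"].astype(int)
u,w=proj(t,[.416,-.2352,.008]).astype(int)
print("r-g/sum around key")
for y in range(w-14,w+18): print(y,''.join('.' if (im[y,x,1]-im[y,x,0]>12) else '#' if im[y,x].sum()<130 else 'o' for x in range(u-16,u+18)))
for n,p in(("origin",[.3862,-.2557,.015]),("tip",[.4373,-.2206,.0115])): print(n,proj(t,p))
E
```

```text
r-g/sum around key
251 oooooo.................ooooooooooo
252 ooooo...................oooooooooo
253 ooo.....................oooooooooo
254 oo.......................ooooooooo
255 ..........................oooooooo
256 ..........................oooooooo
257 ............oo.............ooooooo
258 ...........oooo.............oooooo
259 ..........oooooo.............ooooo
260 ...........ooooo.............ooooo
261 ............ooooo.............oooo
262 .............ooooo............oooo
263 .............ooooo.............ooo
264 ..............ooooo.............oo
265 o.............oooooo.............o
266 o..............ooooo.............o
267 oo..............ooooo.............
268 ooo..............ooooo............
269 oooo.............ooooo............
270 oooo..............ooooo..##.......
271 ooooo.............ooooo#####......
272 ooooo..............oooo#o####.....
273 oooooo..............o#oooo####....
274 ooooooo............##oooooo###o...
275 oooooooo..........###ooooooo###...
276 oooooooo..........###ooooooo###...
277 ooooooooo.........####oooo######..
278 oooooooooo.........###ooo#ooo####.
279 oooooooooo.........######ooooo##..
280 ooooooooooo.........#####ooooo#...
281 oooooooooooo........o####ooooo....
282 oooooooooooo.........o####ooo.....
origin [357.3357125 277.4276036]
tip [343.54618679 257.56076193]
```

```bash
python3 -c "
from bench import r
print(r.read_state()['time'],r.close_job())"
```

```text
the job is handed in; nothing more can be done
48.65 None
```

I placed the key, bird, cover and clip on their plates in that order and handed the job in at 48.7 s of the 128 s allowed. The gripper was open and well clear of everything.

| Item | Last check | Result |
|---|---|---|
| Key | Wrist picture just before release; top camera pixels afterwards | Lies within its outline. Bow and blade tip are within about 1 pixel of where they should be, blade pointing the right way. |
| Bird | Wrist picture after release | Upright on its outline, beak pointing the right way. It touched down with no force above the sensor noise. |
| Cover | Wrist camera and top camera | The wrist camera showed it about 2 mm off centre along the plate and 1 mm sideways. The top camera found the cover and outline together centred to under 1 mm. Both are near the calibration limit, so I left it. |
| Clip | Wrist camera, computed | Clip and outline together measure 86.5 x 20 mm, centred on the plate within 1 mm, so nothing sticks out. |

- **Not seen by eye:** I reached the picture limit before the last two views, so the clip and the final state were checked only by computation.
- **Inconclusive:** the automatic outline fit in the top view gave an unusable result for the bird and key, probably because of shadows and the bird's height. For those two I relied on the checks in the table.

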